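# Hang a rinsed centrifuge insert on a slanted drying spindle

### The arm

A 7-joint arm with a two-finger parallel gripper is mounted at the origin on the work surface. World frame = base frame: x ahead of the robot, y to its left, z up, the work surface at z = 0. Lengths are in m, angles in rad, forces in N, time in s.
With the tool pointing down it reaches from about 0.4 to 0.85 m from the base axis. Payload 4.5 kg.
Tool frame: the origin (TCP) lies midway between the tips of the shut fingers; the grasp point (between the pads) lies 19 mm behind it; y points along the fingers, z is the direction in which the jaws open and shut, and the axes are right-handed (so a half turn about y gives the same grasp; the last joint's range is limited). The gripper opens to 88 mm and grips with 3 to 60 N. Pads are 18 mm wide; open, the fingers measure 123 mm over their backs; the gripper's body (75 mm by 187 mm) begins 45 mm behind the grasp point.
Start: joints at [-1.133, 0.689, -0.195, 1.565, 0.157, 0.902, -0.215], TCP at [0.246, 0.575, 0.239] pointing down, gripper open.
Joint ranges: [-3.01, 3.01], [-0.46, 2.08], [-1.47, 1.51], [0.13, 2.56], [-1, 4.14], [0.04, 2.09], [-2.66, 2.66]. Speed limits (rad/s): [2.57, 2.57, 3.14, 3.14, 3.14, 3.14, 3.14].

### API

Orientations are given as a unit quaternion [x, y, z, w].
In Python, from plant import r, snapshot, get_calibration, job, boxes_of gives the robot as it stands. The module is installed in compiled form; this text tells all that it offers.
- The arm moves only by the shell command python3 -m handwheel 'ROWS' [OPENING] [FORCE]. ROWS is JSON, a list that holds one entry, the list of rows, each a list of 6 numbers: the shift along the tool's x, y, z as a fraction of full scale, then the turn, a rotation vector about the tool's x, y, z as a fraction of full scale. In form: [[[x, y, z, wx, wy, wz], ...]]. A call has 1 to 12 rows; each row is the pose to reach, as a shift and turn from the pose commanded when the call began, along the tool's axes at that moment, turning the shorter way round; what a row does not reach only later rows make up. Full scale, the value 1, is 100 cm for a shift and 180 degrees for a turn. A row lasts 1/12 s, in which the tool goes at most 41.7 mm and 7.16 degrees, less where a joint would pass 70% of its speed; a pose out of reach is approached as far as the arm can. A call with a number of a shift or a turn outside -1 to 1 is refused whole. A call with a gripper value outside its range is refused whole. OPENING is the opening, from -1 (shut) to 1 (fully open), set as the call begins (- or left out, the last holds). The fingers move at their own pace and stop on an object; FORCE is the grip in N (left out, the last holds). Time passes only in rows, so rows that repeat a pose let the fingers close. It gives the time, the measured TCP pose, the force and the opening at its end, in the units of the state.
- r.get_state(): the state, without advancing time (a new reading comes with each control period).
- snapshot(name): name is "scene" or "side" or "wrist"; returns the picture (480x640x3 uint8, red, green, blue); there is no depth.
- get_calibration(name): a dict with "fx", "fy", "cx", "cy" (pixels), "T" (4x4, takes a point from camera to world coordinates). Camera axes: x right, y down, z forward; pixel columns grow to the right and rows downward; lengths in m; the calibration is good to about 2 mm. A picture is of the moment at which its call begins: read the wrist's pose just before it. get_calibration takes no time and is no camera call; for the wrist camera it gives the pose at the moment of the call.
- job.finish_job(): hands the job in, once; it reports no verdict.
Trained networks look in the newest picture that a camera, given by its name, has taken for a name from the list of things; names that differ only in an ending like _2 or _b are one class to them, and where a whole thing is asked for, a point or a joint stands for the part that bears it (a point fixed in the world has none). Each returns a list of dicts, best first, with "confidence" (0 to 1); they miss things now and then, are a little off and sometimes report something else, mostly with a low value. They report only what shows in the picture. A call takes as long as a camera call. They do not tell look-alikes from the thing itself.
- boxes_of(thing, camera): "bbox" ([left, top, right, bottom] in pixels, round what is visible of it).
The state is a dict: "clock": time; "q": joint angles; "qd": joint speeds; "joint_torque": joint torques, N m; "tool_pos": TCP position; "eef_rot": TCP orientation; "contact_force": force on the tool from outside, world axes, zero at the start; "moment": the same for the moment, N m; "opening": opening from 0.0 (shut) to 1.0 (fully open).
Only numpy, scipy, OpenCV 4.12 (cv2) and the standard library are available. Lean on these libraries where they do the work, as an engineer would, in place of code of your own. Each camera call takes 0.05 s, during which the arm holds its last target. There are 200 camera calls.

### The job

Take the blue centrifuge insert from the draining tray and hang it mouth-down on the free slanted spindle of the drying rack, sliding it on along the spindle. With the insert, push the stiff green collar down the spindle until it is fully home against its stop, feeling for the stop and never pressing harder than 30 newtons; then let go and leave the insert hanging there. Leave everything else where it stands.

Things in the scene. Friction and masses are not known exactly. Their poses are not given: they have to be found in the camera images.
- blue_insert: Blue rigid cylinder, 44 mm diameter, 100 mm long, 0.08 to 0.18 kg, with a plain 30 mm bore 90 mm deep; stands mouth-down on the tray. Origin: centre of the mouth; z along the axis from mouth to closed end (up). Can be gripped across its round sides at any yaw; neighbours stand 90 mm away in a row along the tray's y. A 60 N grip does not slip at the pushes needed here.
- tray: Grey draining tray, fixed, 130 x 270 x 8 mm, origin at the centre of its underside; the row of three inserts stands on it, along its y axis.
- rack: White drying rack, fixed, 160 x 290 mm base, origin at the centre of the underside. Two spindles lean 35 degrees from vertical towards its -x (which faces roughly to the robot's left, the tray): the free one with the green collar at its y = +75 mm (the one farther from the robot); at y = -75 mm one with a white insert hung on it (fixed).
- holder: Grey 38 mm socket of the free spindle. Origin: centre of its mouth, 85 mm above the bench; z outward and up along the spindle axis. Along z: stop disc's top at 20 mm, spindle tip at 112 mm, both plus an unmeasured 0 to 12 mm (spindle length is adjustable, firmly clamped). Spindle 27 mm thick; bullet tip narrows to 10 mm over the last 18 mm.
- collar (a joint): Green collar (48 mm diameter, 10 mm thick) on the free spindle, in m: 0 fully out (upper face 60 mm along holder z plus the same unmeasured 0 to 12 mm), growing as pushed down, 0.030 home on the stop disc (upper face at 30 mm plus the same). Starts at 0 to 0.010. Slides stiffly (about 8 N), stays where left; the stop is rigid.
- white_insert: Loose white insert like the blue one in size, standing on the tray; bystander. Origin at the centre of its underside.
- orange_insert: Loose orange insert like the blue one in size, standing on the tray; bystander. Origin at the centre of its underside.
- wash_bottle: White wash bottle with a spout, 68 mm diameter, 205 mm high; bystander. Origin at the centre of its underside.
- amber_bottle: Small amber bottle, 48 mm diameter, 95 mm high; bystander. Origin at the centre of its underside.
- beaker: White plastic beaker, 84 mm diameter, 95 mm high; bystander. Origin at the centre of its underside.
- flask: Glass volumetric flask, 64 mm diameter, 164 mm high; bystander. Origin at the centre of its underside.
- tip_box: Clear and red box of pipette tips, 85 x 120 x 69 mm; bystander. Origin at the centre of its underside.
There are look-alikes about, which are no part of the job. What is shaped like the blue_insert but pink or yellow is not meant.

How it is judged:
By the outcome, as a careful person would: the job done as asked, in the order asked, and still so for the second after the job is handed in, with the robot touching nothing.
It also fails if it takes over 64 s, if anything falls off the work surface, if the arm or the gripper's body presses on something with over 40 N, if the wrist force passes 120 N, or if a joint passes its speed limit or range.

## Working session

There is one attempt and no reset: what is moved stays moved. The work goes in short steps, Python scripts to look and compute and a shell command to move; the robot and the scene stay as the last step left them, time stands still between calls to the robot, and variables do not carry over. Pictures are saved under pics/ and viewed, about 8 in all and at most 12, crops included, and the job is handed in when it is done.

```bash
mkdir -p pics
python3 - <<'E'
from plant import r,snapshot,get_calibration,boxes_of
import cv2,numpy as np
np.set_printoptions(precision=4,suppress=True)
s=r.get_state();print({k:np.round(v,4) for k,v in s.items()})
for n in("scene","side","wrist"):
    im=snapshot(n);cv2.imwrite(f"pics/{n}0.png",im[...,::-1])
    c=get_calibration(n);print(n,c["fx"],c["fy"],c["cx"],c["cy"]);print(c["T"])
    for t in("blue_insert","tray","rack","holder","collar","white_insert","orange_insert"):
        print(t,[(np.round(b["bbox"]).tolist(),round(b["confidence"],2)) for b in boxes_of(t,n)][:4])
print(r.get_state()["clock"])
E
```

```text
{'clock': np.float64(0.0), 'q': array([-1.1332,  0.69  , -0.1945,  1.5664,  0.1573,  0.9025, -0.2151]), 'qd': array([ 0.0007, -0.0008, -0.0004, -0.0005,  0.0021,  0.0016, -0.0005]), 'joint_torque': array([ -0.0001, -52.7547,  -1.2661, -15.3416,  -0.0525,   0.0067,
         0.0002]), 'tool_pos': array([0.2454, 0.5741, 0.2379]), 'eef_rot': array([ 0.6934, -0.1418,  0.1417, -0.6921]), 'contact_force': array([ 0.4099, -0.1617,  1.1664]), 'moment': array([ 0.0534, -0.0214,  0.0003]), 'opening': np.float64(0.9961)}
scene 486.53803402964803 486.53803402964803 319.3123687086647 239.0638889268653
[[-0.539   0.7126 -0.4491  1.0005]
 [ 0.8423  0.4513 -0.2949  0.2868]
 [-0.0074 -0.5372 -0.8434  0.9905]
 [ 0.      0.      0.      1.    ]]
blue_insert [([430.0, 274.0, 463.0, 312.0], 0.93), ([363.0, 307.0, 384.0, 342.0], 0.85), ([493.0, 234.0, 527.0, 267.0], 0.75), ([454.0, 221.0, 486.0, 262.0], 0.63)]
tray [([376.0, 259.0, 510.0, 371.0], 0.61)]
rack [([191.0, 162.0, 312.0, 295.0], 0.96)]
holder [([215.0, 219.0, 255.0, 254.0], 0.71), ([400.0, 257.0, 423.0, 294.0], 0.32)]
collar [([228.0, 222.0, 253
[... 587 characters left out ...]
 0.72), ([451.0, 279.0, 483.0, 339.0], 0.71)]
holder [([362.0, 235.0, 396.0, 280.0], 0.8), ([451.0, 280.0, 481.0, 337.0], 0.44)]
collar []
white_insert [([252.0, 227.0, 265.0, 266.0], 0.64), ([426.0, 320.0, 464.0, 372.0], 0.56)]
orange_insert [([218.0, 208.0, 234.0, 240.0], 0.71), ([424.0, 318.0, 466.0, 372.0], 0.25)]
wrist 383.2065681623738 383.2065681623738 320.08483039429376 237.56703336817904
[[ 0.394   0.8866  0.2424  0.1845]
 [ 0.9191 -0.3801 -0.1035  0.6013]
 [ 0.0004  0.2635 -0.9646  0.3853]
 [ 0.      0.      0.      1.    ]]
blue_insert [([100.0, 314.0, 136.0, 342.0], 0.67)]
tray [([132.0, 399.0, 262.0, 430.0], 0.84)]
rack []
holder []
collar []
white_insert []
orange_insert []
1.2
```

View pics/scene0.png

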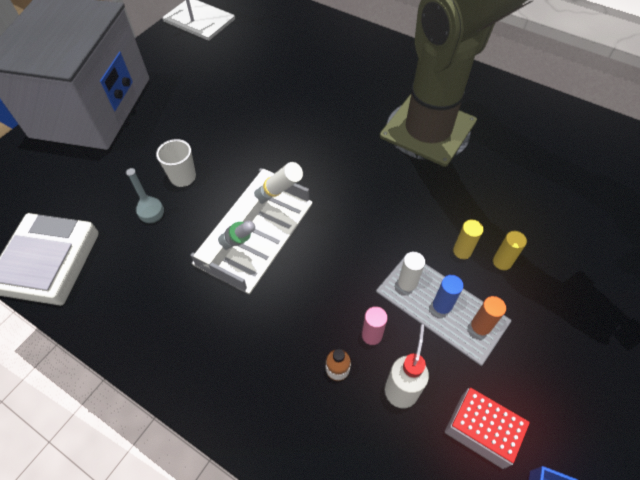

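View pics/side0.png

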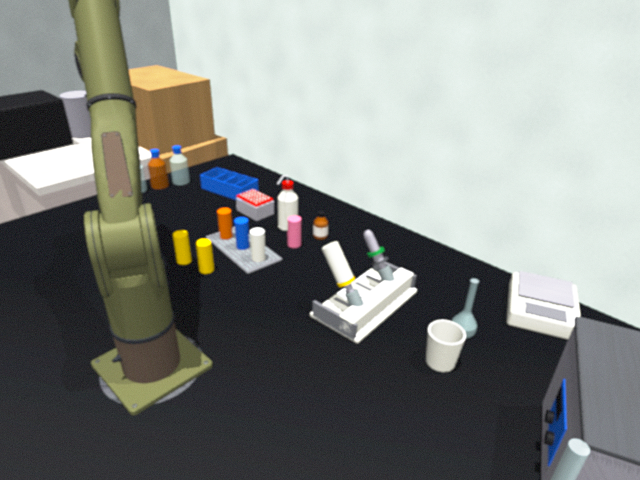

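The scene view shows the tray row: white (411,272), blue (448,294) and orange (488,316). The look-alikes off the tray are yellow (468,240) and (510,250), and pink (374,326). Blue (448,294) is the only blue one and it's in the middle of the tray, so it fits. The rack is at (252,230), with the free spindle and green collar at (240,232). I'll confirm both in an enlarged crop.

Run:
```python
import cv2,numpy as np
a=cv2.imread("pics/scene0.png");b=cv2.imread("pics/side0.png")
up=lambda im,x,y,w,h:cv2.resize(im[y:y+h,x:x+w],(400,300),interpolation=cv2.INTER_CUBIC)
cv2.imwrite("pics/crop1.png",np.vstack([np.hstack([up(a,205,200,80,60),up(b,345,225,80,60)]),np.hstack([up(a,400,235,120,90),up(b,180,195,120,90)])]))
for n,im in(("scene",a),("side",b)):
    h=cv2.cvtColor(im,cv2.COLOR_BGR2HSV)
    for c,lo,hi in(("blue",(110,120,60),(125,255,255)),("green",(50,80,30),(85,255,255))):
        m=cv2.inRange(h,lo,hi);k,l,st,ce=cv2.connectedComponentsWithStats(m)
        print(n,c,[(st[i].tolist(),ce[i].round(1).tolist()) for i in range(1,k) if st[i,4]>25])
```

```text
scene blue [([100, 52, 32, 59, 708], [116.2, 79.9]), ([0, 99, 18, 30, 255], [6.5, 116.2]), ([434, 274, 30, 39, 617], [447.8, 294.1]), ([529, 466, 50, 14, 393], [549.7, 474.5])]
scene green [([229, 222, 15, 21, 142], [234.7, 232.6])]
side blue [([199, 166, 26, 27, 68], [207.1, 176.9]), ([246, 175, 13, 13, 28], [254.4, 179.1]), ([233, 216, 17, 34, 84], [242.9, 230.9]), ([548, 379, 19, 87, 191], [559.5, 423.1]), ([549, 432, 8, 15, 30], [553.2, 438.6])]
side green [([366, 245, 20, 13, 108], [376.0, 251.9])]
```

View pics/crop1.png

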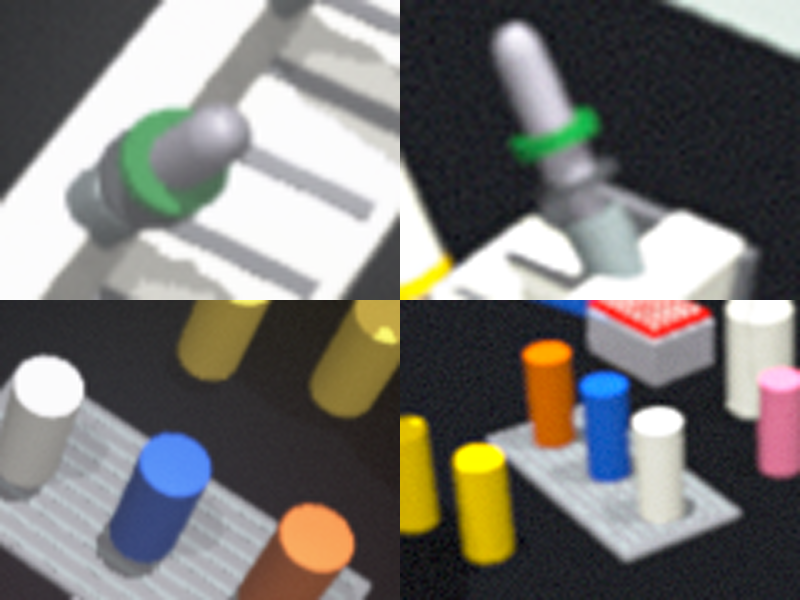

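Blue is confirmed. Next I'll fit the insert and spindle models to the outlines in both views.

```bash
cat > h.py <<'E'
import numpy as np
from scipy.optimize import least_squares
from scipy.spatial.transform import Rotation as R
from plant import r,snapshot,get_calibration,boxes_of
np.set_printoptions(precision=4,suppress=True)
def proj(c,P):
    T=np.linalg.inv(c["T"]);p=np.atleast_2d(P)@T[:3,:3].T+T[:3,3]
    return np.c_[c["fx"]*p[:,0]/p[:,2]+c["cx"],c["fy"]*p[:,1]/p[:,2]+c["cy"]]
t=np.linspace(0,2*np.pi,90)
def ring(o,a,rad):
    a=a/np.linalg.norm(a);u=np.cross(a,[.3,.5,.1]);u/=np.linalg.norm(u);v=np.cross(a,u)
    return o+rad*(np.cos(t)[:,None]*u+np.sin(t)[:,None]*v)
def bb(c,P): p=proj(c,P);return np.r_[p.min(0),p.max(0)]
def axis(psi): return np.array([-np.sin(np.radians(35))*np.cos(psi),-np.sin(np.radians(35))*np.sin(psi),np.cos(np.radians(35))])
E
python3 - <<'E'
from h import *
S,D=get_calibration("scene"),get_calibration("side")
Z=np.array([0,0,1.])
cyl=lambda x,y:np.vstack([ring(np.array([x,y,.008]),Z,.022),ring(np.array([x,y,.108]),Z,.022)])
obs=[[432,274.5,463.5,313.5],[234,216.5,249.5,249.8]]
f=lambda p:np.r_[bb(S,cyl(*p))-obs[0],bb(D,cyl(*p))-obs[1]]
o=least_squares(f,[.5,.3],loss="soft_l1");print("blue",o.x,o.fun)
# neighbours: white, orange top centres in scene at z=.108
def ray(c,u,v,z):
    d=c["T"][:3,:3]@np.array([(u-c["cx"])/c["fx"],(v-c["cy"])/c["fy"],1]);o=c["T"][:3,3];return o+d*(z-o[2])/d[2]
for nm,u,v in(("white",400+47/3.333,235+86/3.333),("blue",452.5,284.5),("orange",400+316/3.333,235+238/3.333)): print(nm,ray(S,u,v,.108))
# spindle
def model(p):
    x,y,psi,e,cu=p;a=axis(psi);h=np.array([x,y,.085])
    col=np.vstack([ring(h+a*cu,a,.024),ring(h+a*(cu-.010),a,.024)])
    tip=np.vstack([ring(h+a*(.112+e),a,.005),ring(h+a*(.094+e),a,.0135)])
    return col,tip
os_=[229.4,221.6,250.6,243.4];od=[367.2,246,385,257.2]
def g(p):
    c,t_=model(p)
    return np.r_[bb(S,c)-os_,bb(D,c)-od,(bb(S,t_)-[0,220.5,255,0])[[1,2]],(bb(D,t_)-[363.4,229,0,0])[:2],(p[3]-.006)/.01]
for psi0 in(-1.57,-1.2,-2):
    o=least_squares(g,[.6,-.1,psi0,.006,.06]);print("spindle",o.x,"deg",np.degrees(o.x[2]),o.cost);print(o.fun)
print(axis(o.x[2]))
s=r.get_state();print("tool axes cols\n",R.from_quat(s["eef_rot"]).as_matrix())
E
```

```text
blue [0.4778 0.2639] [-0.1136  0.0607 -0.3805  0.7821 -0.5048  0.5496 -0.5241  0.7138]
white [0.47   0.1744 0.108 ]
blue [0.4781 0.2649 0.108 ]
orange [0.478  0.3552 0.108 ]
spindle [ 0.6207 -0.1963 -1.4573  0.0067  0.0554] deg -83.49505011309375 2.548205159868588
[-1.5218 -0.493   0.2924  0.7436 -0.5957  0.1738 -1.1813 -0.0258 -0.1891
 -0.2135 -0.1689  0.0485  0.0743]
spindle [ 0.6207 -0.1963 -1.4573  0.0067  0.0554] deg -83.4950469990311 2.5482051598661797
[-1.5218 -0.493   0.2924  0.7436 -0.5957  0.1738 -1.1813 -0.0258 -0.1891
 -0.2135 -0.1689  0.0485  0.0743]
spindle [ 0.6207 -0.1963 -1.4573  0.0067  0.0554] deg -83.49500918695625 2.548205159874578
[-1.5218 -0.493   0.2924  0.7436 -0.5957  0.1738 -1.1813 -0.0258 -0.1891
 -0.2135 -0.1689  0.0485  0.0743]
[-0.065   0.5699  0.8192]
tool axes cols
 [[ 0.9196  0.      0.3929]
 [-0.3929  0.      0.9196]
 [ 0.     -1.      0.    ]]
```

```bash
python3 -m handwheel '[[[0.03,0,-0.017,0,0.035,0],[0.064,0,-0.037,0,0.073,0],[0.098,0,-0.056,0,0.11,0],[0.132,0,-0.076,0,0.148,0],[0.166,0,-0.096,0,0.185,0],[0.2,0,-0.115,0,0.223,0],[0.234,0,-0.135,0,0.26,0],[0.268,0,-0.155,0,0.298,0],[0.302,0,-0.174,0,0.335,0],[0.336,0,-0.194,0,0.372,0],[0.336,0,-0.194,0,0.372,0],[0.336,0,-0.194,0,0.372,0]]]' 1 20
python3 - <<'E'
from h import *
import cv2
s=r.get_state();print(s["tool_pos"],s["q"],s["contact_force"],s["moment"]);print(R.from_quat(s["eef_rot"]).as_matrix())
c=get_calibration("wrist");im=snapshot("wrist");cv2.imwrite("pics/w1.png",im[...,::-1]);print(c["T"])
print(boxes_of("blue_insert","wrist"))
print("expected top bb",bb(c,ring(np.array([.478,.264,.108]),np.array([0,0,1.]),.022)))
E
```

```text
clock: 2.2
tool_pos: [0.48, 0.2617, 0.2389]
eef_rot: [0.498, -0.501, 0.502, -0.498]
contact_force: [-1.4, 0.9, -0.1]
opening: 1.0
[0.48   0.2617 0.2389] [-0.6472  0.5854  0.1025  1.8137 -0.0812  0.7461 -0.5089] [-1.4211  0.8929 -0.1142] [-0.0205  0.1274  0.0018]
[[-0.0069  0.0012  1.    ]
 [-1.     -0.001  -0.0069]
 [ 0.001  -1.      0.0012]]
[[ 1.     -0.0083 -0.0005  0.4813]
 [-0.0081 -0.9645 -0.264   0.3294]
 [ 0.0017  0.264  -0.9645  0.3854]
 [ 0.      0.      0.      1.    ]]
[{'bbox': [33.8, 93.5, 152.0, 158.5], 'confidence': 0.82}, {'bbox': [290.1, 179.8, 345.5, 248.8], 'confidence': 0.79}, {'bbox': [431.0, 271.2, 511.9, 321.9], 'confidence': 0.75}, {'bbox': [90.6, 194.3, 185.4, 272.4], 'confidence': 0.74}, {'bbox': [279.0, 265.7, 336.5, 344.2], 'confidence': 0.65}]
expected top bb [286.0839 194.4646 345.2911 252.1392]
```

View pics/w1.png

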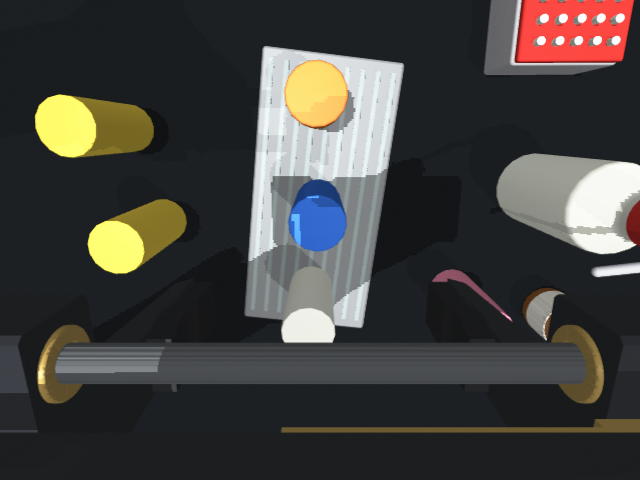

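The wrist view shows the blue top face at (317,223), within 2 px of the prediction, and the fingers straddle it across the row. I'll descend and grip.

```bash
python3 -m handwheel '[[[-0.0023,0.02,-0.001,0,0,0],[-0.0023,0.05,-0.001,0,0,0],[-0.0023,0.08,-0.001,0,0,0],[-0.0023,0.11,-0.001,0,0,0],[-0.0023,0.135,-0.001,0,0,0],[-0.0023,0.155,-0.001,0,0,0],[-0.0023,0.168,-0.001,0,0,0],[-0.0023,0.175,-0.001,0,0,0],[-0.0023,0.175,-0.001,0,0,0],[-0.0023,0.175,-0.001,0,0,0]]]' 1 60
python3 -m handwheel '[[[0,0,0,0,0,0],[0,0,0,0,0,0],[0,0,0,0,0,0],[0,0,0,0,0,0],[0,0,0,0,0,0],[0,0,0,0,0,0],[0,0,0,0,0,0],[0,0,0,0,0,0],[0,0,0,0,0,0],[0,0,0,0,0,0],[0,0,0,0,0,0],[0,0,0,0,0,0]]]' -1 60
```

```text
clock: 3.13
tool_pos: [0.4769, 0.2679, 0.0639]
eef_rot: [-0.5, 0.5, -0.5, 0.5]
contact_force: [0.0, -0.7, 0.3]
opening: 0.997
clock: 4.13
tool_pos: [0.4774, 0.2667, 0.0638]
eef_rot: [0.499, -0.5, 0.5, -0.5]
contact_force: [-0.2, 0.3, 2.8]
opening: 0.487
```

Gripped at an opening of 0.487, or about 43 mm. Lifting now.

```bash
python3 -m handwheel '[[[0,-0.01,0,0,0,0],[0,-0.03,0,0,0,0],[0,-0.055,0,0,0,0],[0,-0.08,0,0,0,0],[0,-0.11,0,0,0,0],[0,-0.14,0,0,0,0],[0,-0.165,0,0,0,0],[0,-0.185,0,0,0,0],[0,-0.195,0,0,0,0],[0,-0.195,0,0,0,0],[0,-0.195,0,0,0,0]]]' - 60
cat >> h.py <<'E'
H=np.array([.6207,-.1963,.085]);PSI=-1.4573
def goto(tcp,psi,Rm=None,p=None):
    s=r.get_state();M=R.from_quat(s["eef_rot"]).as_matrix() if Rm is None else Rm
    p=s["tool_pos"] if p is None else p
    a=axis(psi);z=np.array([-np.sin(psi),np.cos(psi),0]);y=-a;T=np.c_[np.cross(y,z),y,z]
    d=M.T@(tcp-p);w=R.from_matrix(M.T@T).as_rotvec(degrees=True)/180
    print("shift",d,"turn",w,"deg",np.linalg.norm(w)*180)
E
python3 - <<'E'
from h import *
import cv2
P=[]
for i in range(6): snapshot("side");s=r.get_state();P.append(s["tool_pos"])
print(np.array(P));print(s["contact_force"],s["opening"],s["eef_rot"])
p=np.mean(P,0)
M=R.from_quat([.5,-.5,.5,-.5]).as_matrix()
goto(H+axis(PSI)*.211,PSI,M,p)
for n in("scene","side"):
    cv2.imwrite(f"pics/{n}2.png",snapshot(n)[...,::-1])
E
```

```text
clock: 5.05
tool_pos: [0.477, 0.2665, 0.2591]
eef_rot: [-0.499, 0.5, -0.5, 0.5]
contact_force: [-0.0, 0.8, -1.5]
opening: 0.484
[[0.4766 0.2663 0.2583]
 [0.4764 0.2662 0.2578]
 [0.4764 0.2662 0.2576]
 [0.4765 0.2663 0.2576]
 [0.4767 0.2663 0.2577]
 [0.4768 0.2663 0.2578]]
[-0.2349 -0.0249 -1.5008] 0.4888122998120472 [-0.5003  0.5006 -0.5003  0.4989]
shift [ 0.3423 -0.0001  0.1304] turn [ 0.011  -0.035  -0.1942] deg 35.58038347431604
```

```bash
python3 -m handwheel '[[[0.02,0,0.008,0.0005,-0.001,-0.006],[0.05,0,0.019,0.0015,-0.004,-0.022],[0.082,0,0.031,0.0026,-0.008,-0.042],[0.115,0,0.044,0.0037,-0.011,-0.063],[0.148,0,0.056,0.0048,-0.015,-0.084],[0.181,0,0.069,0.0059,-0.018,-0.105],[0.214,0,0.082,0.007,-0.022,-0.126],[0.247,0,0.094,0.008,-0.025,-0.147],[0.28,0,0.107,0.009,-0.029,-0.168],[0.31,0,0.118,0.01,-0.032,-0.184],[0.332,0,0.126,0.011,-0.034,-0.192],[0.342,0,0.13,0.011,-0.035,-0.194]]]' - 60
python3 -m handwheel '[[[0,0,0,0,0,0],[0,0,0,0,0,0],[0,0,0,0,0,0],[0,0,0,0,0,0],[0,0,0,0,0,0]]]' - 60
python3 - <<'E'
from h import *
import cv2
s=r.get_state();print(s["clock"],s["q"],s["contact_force"],s["moment"])
ims={}
for n in("scene","side","wrist"):
    ims[n]=snapshot(n)[...,::-1];cv2.imwrite(f"pics/{n}3.png",ims[n])
s=r.get_state();M=R.from_quat(s["eef_rot"]).as_matrix();print(s["tool_pos"]);print(M)
m=s["tool_pos"]+M[:,1]*.056
for n in("scene","side","wrist"):
    c=get_calibration(n);print(n,"mouth",proj(c,m),"tip",proj(c,H+axis(PSI)*.1187),"H",proj(c,H))
up=lambda im,x,y:cv2.resize(im[y:y+75,x:x+100],(400,300),interpolation=cv2.INTER_CUBIC)
cv2.imwrite("pics/crop3.png",np.vstack([np.hstack([up(ims["scene"],205,175),up(ims["side"],320,185)]),np.hstack([cv2.resize(ims["wrist"],(400,300)),cv2.resize(ims["scene"],(400,300))])]))
E
```

```text
clock: 6.45
tool_pos: [0.6065, -0.0793, 0.2585]
eef_rot: [0.645, -0.291, 0.608, -0.359]
contact_force: [-0.0, -0.7, -1.2]
opening: 0.487
clock: 6.87
tool_pos: [0.6069, -0.0742, 0.2588]
eef_rot: [0.644, -0.291, 0.607, -0.362]
contact_force: [-0.6, 0.1, -1.5]
opening: 0.488
6.8667 [-0.5087  0.7388  0.4382  1.7166  0.4408  0.8223 -0.373 ] [-0.5501  0.0849 -1.5392] [0.6798 0.1215 0.0152]
[ 0.6068 -0.0749  0.2588]
[[ 0.0921  0.0646  0.9937]
 [-0.8147 -0.5688  0.1125]
 [ 0.5725 -0.8199  0.0002]]
scene mouth [[260.0178 219.6545]] tip [[252.1468 224.4586]] H [[230.993  238.0887]]
side mouth [[359.0636 217.7445]] tip [[364.9318 229.8643]] H [[382.6463 267.5611]]
wrist mouth [[318.5178 258.1638]] tip [[318.9089 240.691 ]] H [[319.3503 206.991 ]]
```

View pics/crop3.png

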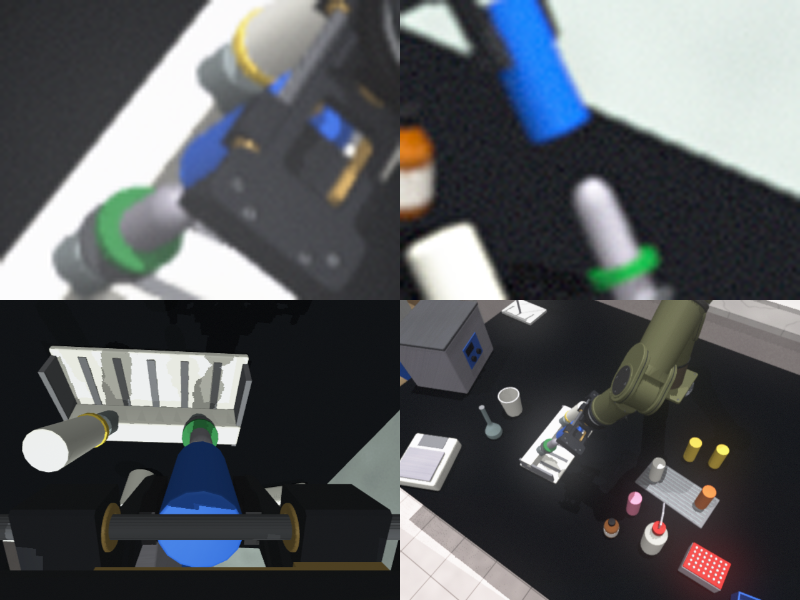

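```bash
cat >> h.py <<'E'
def overlay(im,c,P,M,x0,y0,w,h,k,ox=.002,off=.056,e=.0067,cu=.0554,Hh=None,psi=None):
    import cv2
    Hh=H if Hh is None else Hh;psi=PSI if psi is None else psi
    o=cv2.resize(im[y0:y0+h,x0:x0+w],(w*k,h*k),interpolation=cv2.INTER_CUBIC)
    def ln(Q,col,closed=True):
        q=((proj(c,Q)-[x0,y0]+.5)*k).astype(np.int32);cv2.polylines(o,[q.reshape(-1,1,2)],closed,col,1,cv2.LINE_AA)
    a=axis(psi);y=M[:,1];m=P+y*off+M[:,0]*ox
    ln(ring(m,y,.022),(0,255,255));ln(ring(m-y*.1,y,.022),(0,255,255))
    for rr in(ring(Hh+a*cu,a,.024),ring(Hh+a*(cu-.01),a,.024)): ln(rr,(0,0,255))
    for s_,rd in((.112,.005),(.094,.0135),(.07,.0135)): ln(ring(Hh+a*(s_+e),a,rd),(255,0,255))
    ln(np.array([m,m-y*.1]),(0,255,255),False);ln(np.array([Hh+a*.03,Hh+a*(.112+e)]),(255,0,255),False)
    return o
E
python3 - <<'E'
from h import *
import cv2
s=r.get_state();P=s["tool_pos"];M=R.from_quat(s["eef_rot"]).as_matrix()
a=overlay(cv2.imread("pics/side3.png"),get_calibration("side"),P,M,330,180,66,100,6)
b=overlay(cv2.imread("pics/wrist3.png"),get_calibration("wrist"),P,M,255,175,130,200,3)
cv2.imwrite("pics/ov3.png",np.hstack([a,b]))
E
```

```text
(no output)
```

View pics/ov3.png

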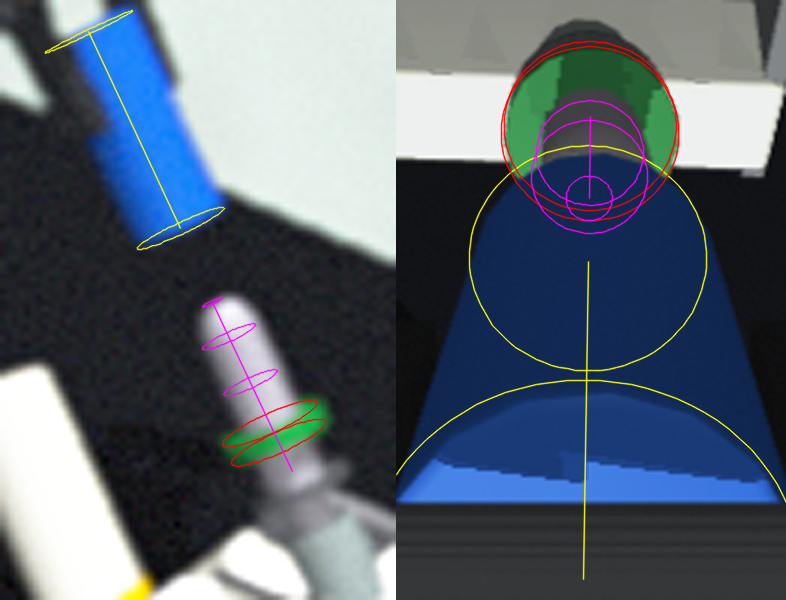

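The overlay matches the insert. The spindle model looks slightly off near its tip in the side view, so I'll measure the edges numerically.

Run:
```python
from h import *
import cv2
ims=[cv2.imread(f"pics/{f}.png").astype(float) for f in("side0","side2","side3")]
c=get_calibration("side")
sp=sum(ims)/3
g=sp.min(2)
def edges(row,g,lo,hi):
    p=g[row,lo:hi];i=p.argmax();h=(p[:3].mean()+p.max())/2
    h=(np.percentile(p,10)+np.percentile(p,92))/2
    on=np.where(p>h)[0];l,rr=on[0],on[-1]
    L=lo+l-1+(h-p[l-1])/(p[l]-p[l-1]);Rr=lo+rr+(p[rr]-h)/(p[rr]-p[rr+1]);return L,Rr
a=axis(PSI);
def sil(o,a,rad,s0,s1,rows): # model edges by row
    vd=o-c["T"][:3,3];n=np.cross(a,vd);n/=np.linalg.norm(n);out=[]
    E=[]
    for sg in(1,-1):
        q=proj(c,np.array([o+a*s0+sg*rad*n,o+a*s1+sg*rad*n]));E.append(np.interp(rows,q[::-1,1],q[::-1,0]) if q[0,1]>q[1,1] else np.interp(rows,q[:,1],q[:,0]))
    return np.sort(np.array(E),0).T
rows=np.arange(229,246)
me=sil(H,a,.0135,0,.15,rows)
print("spindle row: L R width centre | model L R centre")
for y,m in zip(rows,me):
    L,Rr=edges(y,g,355,385);print(y,round(L,2),round(Rr,2),round(Rr-L,2),round((L+Rr)/2,2),'|',m.round(2),m.mean().round(2))
b=ims[2];gb=b[...,0]-b[...,2]
s=r.get_state();P=s["tool_pos"];M=R.from_quat(s["eef_rot"]).as_matrix();o=P+M[:,1]*.056+M[:,0]*.002
rows=np.arange(201,217);me=sil(o,-M[:,1],.022,-.03,.12,rows)
print("insert")
for y,m in zip(rows,me):
    L,Rr=edges(y,gb,335,375);print(y,round(L,2),round(Rr,2),round(Rr-L,2),round((L+Rr)/2,2),'|',m.round(2),m.mean().round(2))
```

```text
spindle row: L R width centre | model L R centre
229 365.39 370.26 4.87 367.82 | [359.14 369.92] 364.53
230 364.9 370.69 5.79 367.79 | [359.61 370.39] 365.0
231 364.41 371.2 6.79 367.81 | [360.08 370.86] 365.47
232 364.02 372.01 7.98 368.01 | [360.55 371.33] 365.94
233 363.82 372.52 8.7 368.17 | [361.02 371.8 ] 366.41
234 363.84 373.01 9.17 368.43 | [361.49 372.26] 366.88
235 363.92 373.54 9.63 368.73 | [361.96 372.73] 367.35
236 364.24 374.12 9.87 369.18 | [362.44 373.2 ] 367.82
237 364.58 374.61 10.03 369.6 | [362.91 373.67] 368.29
238 365.19 375.08 9.89 370.14 | [363.38 374.14] 368.76
239 365.67 375.6 9.93 370.63 | [363.85 374.61] 369.23
240 366.11 376.08 9.97 371.09 | [364.32 375.07] 369.7
241 366.66 376.51 9.85 371.59 | [364.79 375.54] 370.17
242 366.99 376.86 9.86 371.92 | [365.27 376.01] 370.64
243 367.55 377.19 9.64 372.37 | [365.74 376.48] 371.11
244 367.81 377.66 9.85 372.73 | [366.21 376.95] 371.58
245 368.31 378.08 9.76 373.19 | [366.68 377.42] 372.05
insert
201 347.88 360.5 12.62 354.19 | [342.97 360.71] 351.84
202 347.38 360.95 13.57 354.17 | [343.45 361.18] 352.31
203 345.96 361.48 15.51 353.72 | [343.92 361.64] 352.78
204 345.78 361.96 16.18 353.87 | [344.39 362.11] 353.25
205 346.53 362.45 15.92 354.49 | [344.86 362.57] 353.72
206 346.9 362.93 16.03 354.91 | [345.33 363.04] 354.18
207 347.28 363.47 16.19 355.37 | [345.8 363.5] 354.65
208 347.53 363.91 16.38 355.72 | [346.27 363.97] 355.12
209 347.92 364.4 16.48 356.16 | [346.74 364.43] 355.59
210 348.63 364.9 16.27 356.76 | [347.21 364.9 ] 356.06
211 349.02 365.53 16.51 357.28 | [347.68 365.37] 356.53
212 349.5 366.47 16.98 357.99 | [348.16 365.83] 356.99
213 349.88 366.86 16.98 358.37 | [348.63 366.3 ] 357.46
214 350.41 366.66 16.24 358.54 | [349.1  366.76] 357.93
215 350.7 365.87 15.17 358.29 | [349.57 367.23] 358.4
216 351.24 364.4 13.16 357.82 | [350.04 367.69] 358.87
```

The insert-to-spindle mismatch in the side view is about 0.65 px, which means roughly +2 mm along tool x. I'll correct that and approach to just before the tip.

```bash
python3 -m handwheel '[[[0.001,0.003,0,0,0,0],[0.002,0.008,0,0,0,0],[0.002,0.014,0,0,0,0],[0.002,0.02,0,0,0,0],[0.002,0.025,0,0,0,0],[0.002,0.025,0,0,0,0],[0.002,0.025,0,0,0,0],[0.002,0.025,0,0,0,0]]]' - 60
python3 - <<'E'
from h import *
import cv2
ims={n:[snapshot(n)[...,::-1].astype(float) for _ in range(3)] for n in("side","wrist")}
s=r.get_state();P=s["tool_pos"];M=R.from_quat(s["eef_rot"]).as_matrix();print(P,M[:,1],s["contact_force"],s["clock"])
im={n:np.clip(np.mean(v,0),0,255).astype(np.uint8) for n,v in ims.items()}
for n in im: cv2.imwrite(f"pics/{n}4.png",im[n])
print("s mouth",(P+M[:,1]*.056-H)@axis(PSI), "lateral",M.T@(P+M[:,0]*.002-H-axis(PSI)*((P-H)@axis(PSI))))
a=overlay(im["side"],get_calibration("side"),P,M,330,190,66,75,6)
a=cv2.resize(im["side"][190:265,330:396],(396,450),interpolation=cv2.INTER_CUBIC)
b=cv2.resize(im["wrist"][175:325,255:385],(390,450),interpolation=cv2.INTER_CUBIC)
cv2.imwrite("pics/ov4.png",np.hstack([a,b]))
E
```

```text
clock: 7.68
tool_pos: [0.6086, -0.0914, 0.2393]
eef_rot: [0.644, -0.291, 0.608, -0.361]
contact_force: [0.1, 0.0, -1.8]
opening: 0.487
[ 0.6086 -0.0913  0.2395] [ 0.0643 -0.5692 -0.8197] [ 0.6591  0.3864 -1.632 ] 7.9833
s mouth 0.13122552972273357 lateral [ 0.004  -0.     -0.0001]
```

View pics/ov4.png

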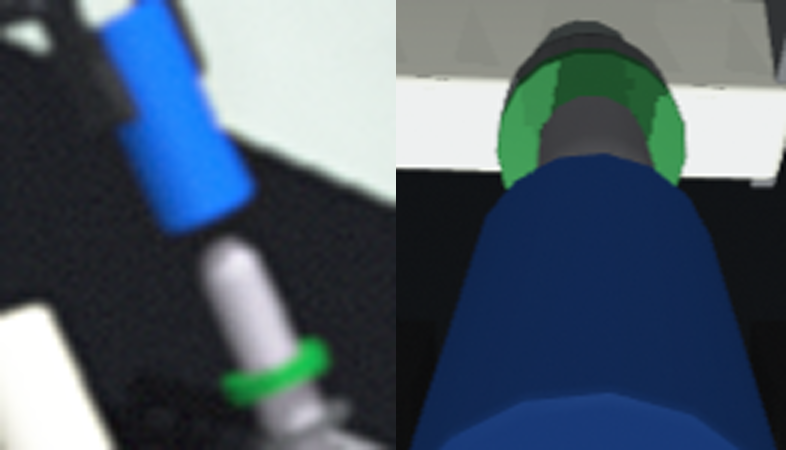

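Both views show the insert lined up, with about 12 mm left to the tip. I'll advance gently and watch the force.

```bash
python3 -m handwheel '[[[0,0.003,0,0,0,0],[0,0.006,0,0,0,0],[0,0.009,0,0,0,0],[0,0.012,0,0,0,0],[0,0.015,0,0,0,0],[0,0.018,0,0,0,0],[0,0.02,0,0,0,0],[0,0.02,0,0,0,0]]]' - 60
python3 -m handwheel '[[[0,0.002,0,0,0,0],[0,0.004,0,0,0,0],[0,0.006,0,0,0,0],[0,0.008,0,0,0,0],[0,0.01,0,0,0,0],[0,0.01,0,0,0,0]]]' - 60
cat >> h.py <<'E'
def feel():
    s=r.get_state();P=s["tool_pos"];M=R.from_quat(s["eef_rot"]).as_matrix();a=axis(PSI)
    print("t",s["clock"].round(2),"F tool",M.T@s["contact_force"],"Mom tool",M.T@s["moment"],"s mouth",(P+M[:,1]*.056-H)@a,"lat",M.T@(P-H-a*((P-H)@a)),"y",M[:,1],"qd",np.abs(s["qd"]).max())
E
python3 -c "from h import *;feel()"
```

```text
clock: 8.65
tool_pos: [0.6095, -0.1033, 0.2226]
eef_rot: [0.645, -0.291, 0.608, -0.361]
contact_force: [-0.9, 0.7, -1.4]
opening: 0.486
clock: 9.15
tool_pos: [0.611, -0.107, 0.2138]
eef_rot: [0.644, -0.291, 0.607, -0.363]
contact_force: [0.5, 4.4, -4.4]
opening: 0.487Traceback (most recent call last):
  File "<string>", line 1, in <module>
    from h import *;feel()
                    ~~~~^^
  File "h.py", line 36, in feel
    print("t",s["clock"].round(2),"F tool",M.T@s["contact_force"],"Mom tool",M.T@s["moment"],"s mouth",(P+M[:,1]*.056-H)@a,"lat",M.T@(P-H-a*((P-H)@a)),"y",M[:,1],"qd",np.abs(s["qd"]).max())
              ^^^^^^^^^^^^^^^^
AttributeError: 'float' object has no attribute 'round'
```

```bash
sed -i 's/s\["clock"\].round(2)/s["clock"]/' h.py; python3 -c "from h import *;feel()"
```

```text
t 9.15 F tool [-6.088   1.1123  0.9507] Mom tool [ 0.3781 -0.0298  1.9848] s mouth 0.10100406853805774 lat [ 0.0003 -0.      0.0005] y [ 0.0653 -0.5673 -0.8209] qd 0.005282641436898054
```

A lateral push of about −5 N along tool x means my 2 mm correction was too large. I'll ease back 1.5 mm and go on.

```bash
python3 -m handwheel '[[[-0.0015,0,0,0,0,0],[-0.0015,0.002,0,0,0,0],[-0.0015,0.004,0,0,0,0],[-0.0015,0.006,0,0,0,0],[-0.0015,0.008,0,0,0,0],[-0.0015,0.01,0,0,0,0],[-0.0015,0.01,0,0,0,0],[-0.0015,0.01,0,0,0,0]]]' - 60;python3 -c "from h import *;feel()"
```

```text
clock: 9.82
tool_pos: [0.6114, -0.1121, 0.205]
eef_rot: [0.644, -0.291, 0.607, -0.362]
contact_force: [1.6, 3.3, -4.9]
opening: 0.487
t 9.8167 F tool [-5.375   2.2561  2.0118] Mom tool [ 0.5735 -0.0048  2.1869] s mouth 0.09093719553926023 lat [-0.0006  0.      0.0003] y [ 0.065  -0.5681 -0.8204] qd 0.0030167845042754927
```

```bash
python3 -m handwheel '[[[-0.001,0,0.0003,0,0,0],[-0.002,0.002,0.0005,0,0,0],[-0.002,0.004,0.0005,0,0,0],[-0.002,0.006,0.0005,0,0,0],[-0.002,0.008,0.0005,0,0,0],[-0.002,0.01,0.0005,0,0,0],[-0.002,0.01,0.0005,0,0,0],[-0.002,0.01,0.0005,0,0,0]]]' - 60;python3 -c "from h import *;feel()"
```

```text
clock: 10.48
tool_pos: [0.6119, -0.1175, 0.1962]
eef_rot: [0.644, -0.291, 0.608, -0.361]
contact_force: [1.7, 1.1, -3.9]
opening: 0.487
t 10.4833 F tool [-3.0044  2.689   1.8556] Mom tool [ 0.5264 -0.0476  1.3234] s mouth 0.08059615932000905 lat [-0.0012  0.      0.0002] y [ 0.0636 -0.5698 -0.8193] qd 0.0028582858392612077
```

```bash
python3 -m handwheel '[[[-0.0006,0.002,0.0003,0,0,0],[-0.001,0.004,0.0005,0,0,0],[-0.001,0.006,0.0005,0,0,0],[-0.001,0.008,0.0005,0,0,0],[-0.001,0.01,0.0005,0,0,0],[-0.001,0.012,0.0005,0,0,0],[-0.001,0.014,0.0005,0,0,0],[-0.001,0.015,0.0005,0,0,0],[-0.001,0.015,0.0005,0,0,0]]]' - 60;python3 -c "from h import *;feel()"
```

```text
clock: 11.23
tool_pos: [0.6129, -0.1252, 0.1833]
eef_rot: [0.645, -0.291, 0.608, -0.361]
contact_force: [-0.0, -0.6, -1.3]
opening: 0.483
t 11.2333 F tool [-0.2457  1.377  -0.1108] Mom tool [-0.0327 -0.0165  0.646 ] s mouth 0.0655920592636937 lat [-0.0022  0.      0.0003] y [ 0.0629 -0.5698 -0.8193] qd 0.004913868326484268
```

No lateral load now. I'll advance onto the collar.

```bash
python3 -m handwheel '[[[0,0.002,0,0,0,0],[0,0.004,0,0,0,0],[0,0.006,0,0,0,0],[0,0.006,0,0,0,0]]]' - 60;python3 -c "from h import *;feel()"
python3 -m handwheel '[[[0,0.002,0,0,0,0],[0,0.004,0,0,0,0],[0,0.006,0,0,0,0],[0,0.006,0,0,0,0]]]' - 60;python3 -c "from h import *;feel()"
```

```text
clock: 11.57
tool_pos: [0.6134, -0.1284, 0.1783]
eef_rot: [0.645, -0.291, 0.608, -0.361]
contact_force: [-0.9, -0.7, -1.9]
opening: 0.49
t 11.5667 F tool [-0.5807  1.9032 -1.0225] Mom tool [-0.1284  0.0011  0.642 ] s mouth 0.05955862511955896 lat [-0.0024  0.      0.0004] y [ 0.0631 -0.5696 -0.8195] qd 0.007196572293960446
clock: 11.9
tool_pos: [0.614, -0.1315, 0.1736]
eef_rot: [0.644, -0.291, 0.608, -0.361]
contact_force: [-1.3, 0.5, -1.1]
opening: 0.488
t 11.9 F tool [-1.1626  0.5578 -1.2256] Mom tool [-0.0884 -0.0071  0.6767] s mouth 0.05396875801081258 lat [-0.0025  0.      0.0007] y [ 0.0638 -0.5694 -0.8196] qd 0.0022161842041771265
```

```bash
for i in 1 2 3; do python3 -m handwheel '[[[0,0.0015,0,0,0,0],[0,0.003,0,0,0,0],[0,0.003,0,0,0,0]]]' - 60 >/dev/null;python3 -c "from h import *;feel()"; done
```

```text
t 12.15 F tool [-0.7117 -4.9424 -2.2302] Mom tool [-0.5419  0.0138  0.58  ] s mouth 0.05135552721913524 lat [-0.0026  0.      0.0007] y [ 0.064  -0.5693 -0.8196] qd 0.0016572754222869612
t 12.4 F tool [-0.5121 -4.2043 -1.7117] Mom tool [-0.5821 -0.0101  0.6211] s mouth 0.048265356222079205 lat [-0.0025  0.      0.0006] y [ 0.0638 -0.5694 -0.8196] qd 0.0021072158133003177
t 12.65 F tool [-0.5941 -5.4683 -1.8565] Mom tool [-0.5832 -0.0161  0.5707] s mouth 0.04517297620009091 lat [-0.0026  0.      0.0006] y [ 0.0637 -0.5693 -0.8196] qd 0.003419524002072507
```

The collar slides at about 7 N. Now I'll take typed 1 mm steps, each gated on the measured axial force.

```bash
cat > chk.py <<'E'
from h import *
s=r.get_state();M=R.from_quat(s["eef_rot"]).as_matrix();f=(M.T@s["contact_force"])[1]
print("Fy %.2f s %.4f"%(f,(s["tool_pos"]+M[:,1]*.056-H)@axis(PSI)))
raise SystemExit(int(f<-10))
E
c="python3 chk.py"
python3 -m handwheel '[[[0,0.0005,0,0,0,0],[0,0.001,0,0,0,0],[0,0.001,0,0,0,0]]]' >/dev/null && $c && python3 -m handwheel '[[[0,0.0005,0,0,0,0],[0,0.001,0,0,0,0],[0,0.001,0,0,0,0]]]' >/dev/null && $c && python3 -m handwheel '[[[0,0.0005,0,0,0,0],[0,0.001,0,0,0,0],[0,0.001,0,0,0,0]]]' >/dev/null && $c && python3 -m handwheel '[[[0,0.0005,0,0,0,0],[0,0.001,0,0,0,0],[0,0.001,0,0,0,0]]]' >/dev/null && $c && python3 -m handwheel '[[[0,0.0005,0,0,0,0],[0,0.001,0,0,0,0],[0,0.001,0,0,0,0]]]' >/dev/null && $c && python3 -m handwheel '[[[0,0.0005,0,0,0,0],[0,0.001,0,0,0,0],[0,0.001,0,0,0,0]]]' >/dev/null && $c && python3 -m handwheel '[[[0,0.0005,0,0,0,0],[0,0.001,0,0,0,0],[0,0.001,0,0,0,0]]]' >/dev/null && $c && python3 -m handwheel '[[[0,0.0005,0,0,0,0],[0,0.001,0,0,0,0],[0,0.001,0,0,0,0]]]' >/dev/null && $c
python3 -c "from h import *;feel()"
```

```text
Fy -5.56 s 0.0442
Fy -5.54 s 0.0432
Fy -5.91 s 0.0421
Fy -5.90 s 0.0411
Fy -5.51 s 0.0401
Fy -5.92 s 0.0390
Fy -5.84 s 0.0380
Fy -6.81 s 0.0370
t 14.65 F tool [-0.0795 -6.811  -1.5957] Mom tool [-0.796   0.0235  0.5731] s mouth 0.036979933427916244 lat [-0.0025  0.      0.0004] y [ 0.0633 -0.5695 -0.8196] qd 0.0028213873077673236
```

```bash
c="python3 chk.py"
python3 -m handwheel '[[[0,0.0005,0,0,0,0],[0,0.001,0,0,0,0],[0,0.001,0,0,0,0]]]' >/dev/null && $c && python3 -m handwheel '[[[0,0.0005,0,0,0,0],[0,0.001,0,0,0,0],[0,0.001,0,0,0,0]]]' >/dev/null && $c && python3 -m handwheel '[[[0,0.0005,0,0,0,0],[0,0.001,0,0,0,0],[0,0.001,0,0,0,0]]]' >/dev/null && $c && python3 -m handwheel '[[[0,0.0005,0,0,0,0],[0,0.001,0,0,0,0],[0,0.001,0,0,0,0]]]' >/dev/null && $c && python3 -m handwheel '[[[0,0.0005,0,0,0,0],[0,0.001,0,0,0,0],[0,0.001,0,0,0,0]]]' >/dev/null && $c && python3 -m handwheel '[[[0,0.0005,0,0,0,0],[0,0.001,0,0,0,0],[0,0.001,0,0,0,0]]]' >/dev/null && $c && python3 -m handwheel '[[[0,0.0005,0,0,0,0],[0,0.001,0,0,0,0],[0,0.001,0,0,0,0]]]' >/dev/null && $c && python3 -m handwheel '[[[0,0.0005,0,0,0,0],[0,0.001,0,0,0,0],[0,0.001,0,0,0,0]]]' >/dev/null && $c
python3 -c "from h import *;feel()"
```

```text
Fy -5.91 s 0.0360
Fy -6.04 s 0.0350
Fy -5.88 s 0.0339
Fy -7.37 s 0.0330
Fy -14.43 s 0.0329
t 15.9 F tool [ -0.2554 -14.4332  -4.8372] Mom tool [-1.4332 -0.0261  0.5631] s mouth 0.032868160547795996 lat [-0.0026  0.      0.0004] y [ 0.0633 -0.5695 -0.8196] qd 0.004445625720466317
```

Force rose from −7 to −14 N with no travel at s = 33 mm, so that's the stop. One more 0.5 mm command will confirm it.

```bash
python3 -m handwheel '[[[0,0.0005,0,0,0,0],[0,0.0005,0,0,0,0],[0,0.0005,0,0,0,0]]]' ; python3 -c "from h import *;feel()
import cv2
ims=[snapshot(n)[...,::-1] for n in ('side','scene')]
cv2.imwrite('pics/side5.png',ims[0]);cv2.imwrite('pics/scene5.png',ims[1])
up=lambda im,x,y:cv2.resize(im[y:y+75,x:x+66],(396,450),interpolation=cv2.INTER_CUBIC)
cv2.imwrite('pics/c5.png',np.hstack([up(ims[0],345,215),up(ims[1],205,190)]))"
```

```text
clock: 16.15
tool_pos: [0.6151, -0.1435, 0.1562]
eef_rot: [0.644, -0.291, 0.608, -0.361]
contact_force: [-5.7, 10.3, 14.8]
opening: 0.486
t 16.15 F tool [ -0.4435 -18.3322  -4.4906] Mom tool [-1.7132  0.0015  0.5015] s mouth 0.03282740870249012 lat [-0.0027  0.      0.0004] y [ 0.0636 -0.5694 -0.8196] qd 0.0018345762021732698
```

View pics/c5.png

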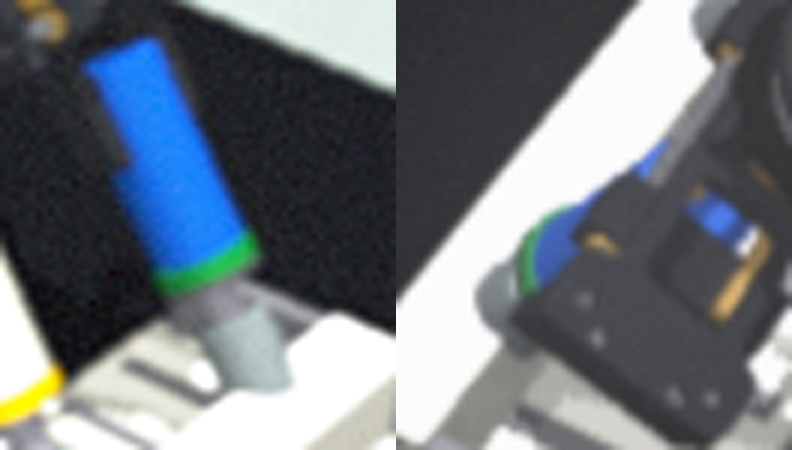

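The collar is flush between the insert and the stop disc, and −18 N with no travel confirms the stop. About 20.5 mm of travel also fits a start near 0.0095. I'll ease the preload, open, and retract along the axis.

```bash
python3 -m handwheel '[[[0,-0.0005,0,0,0,0],[0,-0.001,0,0,0,0],[0,-0.001,0,0,0,0]]]' && python3 -m handwheel '[[[0,0,0,0,0,0],[0,0,0,0,0,0],[0,0,0,0,0,0],[0,0,0,0,0,0],[0,0,0,0,0,0],[0,0,0,0,0,0],[0,0,0,0,0,0],[0,0,0,0,0,0],[0,0,0,0,0,0],[0,0,0,0,0,0]]]' 1 && python3 -c "from h import *;feel()"
```

```text
clock: 16.5
tool_pos: [0.615, -0.1435, 0.1564]
eef_rot: [0.644, -0.291, 0.608, -0.361]
contact_force: [-4.3, 5.9, 8.4]
opening: 0.489
clock: 17.33
tool_pos: [0.6154, -0.1437, 0.156]
eef_rot: [0.644, -0.291, 0.608, -0.361]
contact_force: [0.4, -0.5, 0.1]
opening: 0.997
t 17.3333 F tool [0.4913 0.195  0.3353] Mom tool [-0.0606 -0.0012  0.4923] s mouth 0.032505675757929946 lat [-0.0026  0.      0.0007] y [ 0.0639 -0.5693 -0.8196] qd 0.0014206926768140136
```

```bash
python3 -m handwheel '[[[0,-0.005,0,0,0,0],[0,-0.015,0,0,0,0],[0,-0.03,0,0,0,0],[0,-0.05,0,0,0,0],[0,-0.075,0,0,0,0],[0,-0.1,0,0,0,0],[0,-0.125,0,0,0,0],[0,-0.145,0,0,0,0],[0,-0.155,0,0,0,0],[0,-0.16,0,0,0,0],[0,-0.16,0,0,0,0],[0,-0.16,0,0,0,0]]]' && python3 -c "from h import *;feel()
import cv2
ims=[snapshot(n)[...,::-1] for n in ('side','scene')]
up=lambda im,x,y,w,h:cv2.resize(im[y:y+h,x:x+w],(400,300),interpolation=cv2.INTER_CUBIC)
cv2.imwrite('pics/c6.png',np.vstack([np.hstack([up(ims[0],340,205,100,75),up(ims[1],195,185,100,75)]),np.hstack([cv2.resize(i,(400,300)) for i in ims])]))"
```

```text
clock: 18.33
tool_pos: [0.6047, -0.0531, 0.2867]
eef_rot: [0.645, -0.291, 0.608, -0.361]
contact_force: [0.1, 0.0, -0.5]
opening: 1.0
t 18.3333 F tool [-0.3201  0.4398  0.0657] Mom tool [-0.0832 -0.0129  0.5529] s mouth 0.19188206102548508 lat [-0.0023  0.      0.0003] y [ 0.0627 -0.5698 -0.8194] qd 0.012432628869054715
```

View pics/c6.png

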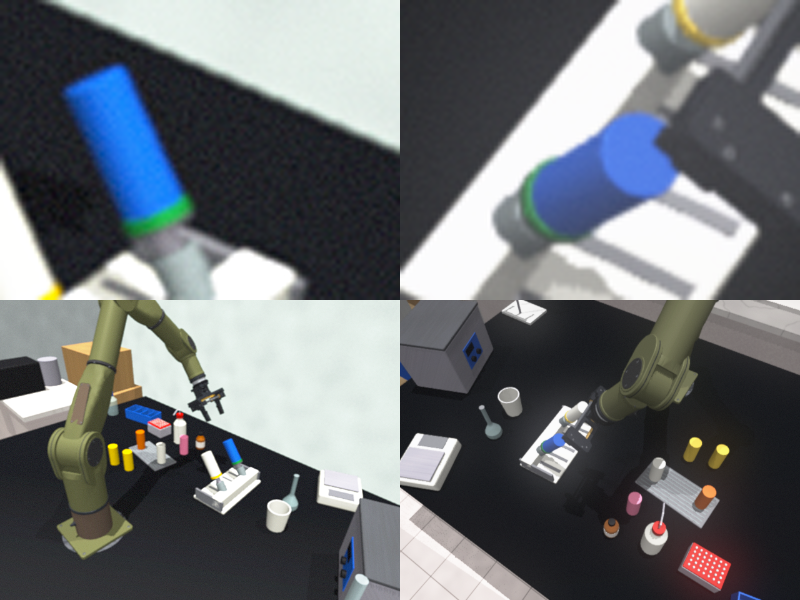

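The insert hangs on the spindle with the collar home below it, the gripper is clear, and everything else stands where it was. I'm handing in the job.

```bash
python3 -c "
from plant import job;print(job.finish_job())"
```

```text
the job is handed in; nothing more can be done
None
```

The blue insert now hangs mouth-down on the free spindle, with the green collar pushed home against its stop, and I handed the job in at about 18.4 s.

- **Grasp:** I took the blue insert from the middle of the tray row with a 60 N grip. The pink and yellow look-alikes were ruled out in an enlarged crop.
- **Sliding on:** My camera-based sideways correction of 2 mm turned out too large. It caused about 6 N of side load, which I removed by feel before going on.
- **Collar:** It slid at about 7 N for roughly 20.5 mm. At the stop, the axial force rose to 14 N and then 18 N with no further travel. The highest reading was about 20 N including sideways load, under the 30 N limit; I read the force only at the end of each short step.
- **Last checks:** The final pictures show the insert hanging with the collar flush between it and the stop disc. The gripper is open and clear with no contact force, and the bystanders look unmoved by eye.
- **Disagreement:** The first camera fit of the spindle was about 2.5 mm off sideways from where the insert ran freely. The spindle length came only from the pictures (about 7 mm extra). That put the stop about 4 mm higher than I felt it, so I relied on the force, the travel and the pictures to judge the collar home.

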